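# Park the lens carriage on the optical bench

### The arm

A 6-joint arm with a two-finger parallel gripper is mounted at the origin on the work surface. World frame = base frame: x ahead of the robot, y to its left, z up, the work surface at z = 0. Lengths are in m, angles in rad, forces in N, time in s.
With the tool pointing down it reaches from about 0.325 to 0.9 m from the base axis. Payload 3.5 kg.
Tool frame: the origin (TCP) lies on the centre line of the jaws, within the pads' length; the fingertips stand 14 mm ahead of it and the grasp point (between the pads) lies 5 mm behind it; z points along the fingers, x is the direction in which the jaws open and shut, and the axes are right-handed (so a half turn about z gives the same grasp; the last joint's range is limited). The gripper opens to 85 mm and grips with 20 to 120 N. Pads are 22 mm wide; open, the fingers measure 114 mm over their backs; the gripper's body (76 mm by 85 mm) begins 54 mm behind the grasp point. The pads swing forward as they close: fully open they stand 13 mm farther back than shut.
Start: joints at [1.019, 0.276, -0.026, 1.268, 0, 1.467], TCP at [0.271, 0.563, 0.245] pointing down, gripper open.
Joint ranges: [-3.12, 3.12], [-0.85, 1.88], [-1.08, 1.24], [-1.95, 2.15], [-1.57, 1.53], [-3.14, 3.14]. Speed limits (rad/s): [2.57, 2.57, 3.14, 3.14, 3.14, 3.14].

### API

Orientations are given as a rotation vector (axis times angle).
In Python, from rig import arm gives the robot as it stands.
- The arm moves only by the tool play_rows, never from a script. Its argument "plan" is a list of rows, each a list of 7 numbers: the shift along the world's x, y, z in m, then the turn, a rotation vector about the world's x, y, z in rad, then the opening in per cent of the stroke, from 0 (shut) to 100 (fully open). A call has 1 to 5 rows; each row is the pose to reach, as a shift and turn from the pose measured when the call began; what a row does not reach only later rows make up. A row lasts 1/12 s, in which the tool goes at most 41.7 mm and 7.16 degrees, less where a joint would pass 70% of its speed; a pose out of reach is approached as far as the arm can. A call with a gripper value outside its range is refused whole. The fingers move at their own pace and stop on an object; "grip_force" is the grip in N (left out, the last holds). Time passes only in rows, so rows that repeat a pose let the fingers close. It gives the time, the measured TCP pose, the force and the opening at its end, in the units of the state.
- arm.observe(): the state, without advancing time (a new reading comes with each control period).
- arm.capture(name): name is "scene" or "side" or "wrist"; returns (picture, depth): 384x512x3 uint8, red, green, blue; 384x512 float32, m along the optical axis (not along the pixel's ray), 0 where there is no reading.
- arm.get_calibration(name): a dict with "K" (3x3 intrinsics, pixels), "k1" (the pictures are not rectified: a ray, as slopes to the right and down, at radius r is drawn at 1 + k1 r^2 times it, then the intrinsics apply), "R" (3x3) and "t" (3): a world point X has camera coordinates R X + t; the wrist camera has in their place "T_tool_cam" (4x4, takes a point from camera to tool coordinates, whose origin is the TCP and whose axes are the tool frame's). Camera axes: x right, y down, z forward; pixel columns grow to the right and rows downward; lengths in m; the calibration is good to about 2 mm. A picture is of the moment at which its call begins: read the wrist's pose just before it. get_calibration takes no time and is no camera call.
- arm.hand_in(): hands the job in, once; it reports no verdict.
Trained networks look in the newest picture that a camera, given by its name, has taken for a name from the list of things; names that differ only in an ending like _2 or _b are one class to them, and where a whole thing is asked for, a point or a joint stands for the part that bears it (a point fixed in the world has none). Each returns a list of dicts, best first, with "conf" (0 to 1); they miss things now and then, are a little off and sometimes report something else, mostly with a low value. They report only what shows in the picture. A call takes as long as a camera call.
- arm.search_frame(camera, query): "rect" ([centre column, centre row, width, height] in pixels, round what is visible of it).
- arm.outline_of(camera, query): "pixels" (384x512 bool, what is visible of it) and "rect" ([centre column, centre row, width, height] in pixels, round what is visible of it).
- arm.pinpoint(camera, query): "uv" ([column, row] in pixels: a listed point, or the origin of a listed thing).
The state is a dict: "time": time; "joints": joint angles; "qvel": joint speeds; "joint_torque": joint torques, N m; "tool_pos": TCP position; "ee_rot": TCP orientation; "contact_force": force on the tool from outside, world axes, zero at the start; "ft_torque": the same for the moment, N m; "gripper_width": finger opening in m.
Only numpy, scipy, OpenCV 4.12 (cv2) and the standard library are available. Lean on these libraries where they do the work, as an engineer would, in place of code of your own. Each camera call takes 0.05 s, during which the arm holds its last target. There are 200 camera calls.

### The job

The lens carriage of the optical bench is locked on its rail: press its round lock button down with the fingertips and, keeping the button down the whole way, slide the carriage fully home against the steel end stop; then let the button spring up so that the carriage is locked there, and move clear. Only press and push: do not touch the lens or its brass mount, and leave the other things on the table where they are.

Things in the scene. Friction and masses are not known exactly. Their poses are not given: they have to be found in the camera images.
- bench: optical bench fixed to the table, any heading: an aluminium rail 360 mm long, 50 mm wide, head top 42 mm above the table, on two black feet 120 mm wide. Its x axis runs along the rail towards the end stop, z up; origin at table height on the rail's centre line (the rail runs from x = -155 to +205 mm)
- stop_face (a point): point on the dark steel end stop (block 22 mm long, 76 mm wide, top 88 mm above the table) near the end of the rail: centre of the face that the carriage meets, taken 74 mm above the table, level with the button's top when up
- carriage (a joint): position of the carriage along the rail in m: 0 farthest from the stop, 0.17 against the stop (end of its travel); starts at 0. Black block 120 mm long, 68 mm wide, top 56 mm above the table. When unlocked it slides with about 1 N of friction plus 4 N per m/s; while the button is up a steel dog between the teeth of the rail locks it (it shifts 1 or 2 mm at most)
- button_top (a point): centre of the top of the lock button, moving with it: plain metal disc 32 mm across standing in a 42 mm dark collar (collar top 64 mm above the table) on the half of the carriage that is away from the stop, 35 mm from the carriage's middle and 95 mm from its stop-side end. Top 74 mm above the table when up, 66 mm when fully down; a fingertip resting on it drags the carriage along by friction
- lock_button (a joint): travel of the lock button in m: 0 up (locked), grows as pressed straight down, 0.008 fully down. The spring takes 4 N to start it and 8 N fully down; the lock lets go after about 4.5 mm, so press it well down
- lens: lens standing on the carriage's centre line 70 mm from the button, towards the stop: brass ring 46 mm across and 8 mm thick, seen edge-on across the rail, top 110 mm above the table; its origin is on the centre line at table height. Not to be touched
- brass_weight: brass weight with a knob, 32 mm across, 53 mm tall; origin under its centre. To be left alone
- bosshead: dark steel rod clamp with a screw, lying, 45 x 22 x 22 mm plus a 27 mm screw; origin under the block's centre. To be left alone
- specimen: wooden block 50 x 25 x 25 mm; origin under its centre. To be left alone
- cup: open aluminium cup, 60 mm across, 60 mm tall; origin under its centre. To be left alone
- tin: closed tin, 74 mm across, 110 mm tall; origin under its centre. To be left alone
- calorimeter: open aluminium vessel, 90 mm across, 90 mm tall; origin under its centre. To be left alone
- screwdriver: screwdriver lying flat; origin under its middle. To be left alone

How it is judged:
On the way, in this order (a step that is already met when the one before it is completed fails the run):
1. the lock button is pressed down at least 4 mm before the carriage has moved 10 mm (value of joint lock_button above 0.004 m and distance of lens from where it was at the start of the episode below 0.01 m), for 0.05 s.
2. the carriage is against the end stop (within 4 mm) with the button still down (3 mm or more) (value of joint carriage above 0.166 m and value of joint lock_button above 0.003 m), for 0.05 s.
At the end, for the whole second after the job is handed in: the carriage rests within 4 mm of its end stop, locked: the button is up again (within 1 mm), and nothing is moving (value of joint carriage above 0.166 m and value of joint lock_button below 0.001 m and velocity of joint carriage between -0.01 and 0.01 m/s); the robot touches nothing.
It fails at once if the button came up (less than 3 mm down) while the carriage was on its way (more than 12 mm from its start, more than 8 mm from the stop) (distance of lens from where it was at the start of the episode above 0.012 m and value of joint carriage below 0.162 m and value of joint lock_button below 0.003 m).
It fails at once if the lens or its mount is touched (over 1 N) (contact force between any of the fingers, the arm and lens above 1 N).
It fails at once if another thing on the table is moved by more than 15 mm (distance of any of brass_weight, bosshead, specimen, cup, tin, calorimeter, screwdriver from where it was at the start of the episode above 0.015 m).
It also fails if it takes over 38 s, if anything falls off the work surface, if the arm or the gripper's body presses on something with over 40 N, if the wrist force passes 120 N, or if a joint passes its speed limit or range.

## Working session

There is one attempt and no reset: what is moved stays moved. The work goes in short steps, Python scripts to look and compute and a tool call to move; the robot and the scene stay as the last step left them, time stands still between calls to the robot, and variables do not carry over. Pictures are saved under pics/ and viewed, about 8 in all and at most 12, crops included, and the job is handed in when it is done.

Besides the shell and the picture viewer there is one more tool, called after "Request:" as a command line: name --pt "numbers of a row" for each row, then --argument value for the rest. play_rows: Moves the arm, as the interface text tells. Its arguments: {"type":"object","properties":{"plan":{"type":"array"},"grip_force":{"type":"number"}},"required":["plan"]}

```bash
mkdir -p pics
cat > h.py <<'E'
import numpy as np, cv2
from rig import arm
def ray_px(c,uv):
    K=np.array(c["K"]);k1=c["k1"]
    d=np.array([(uv[0]-K[0,2])/K[0,0],(uv[1]-K[1,2])/K[1,1]]);s=d.copy()
    for _ in range(20): s=d/(1+k1*(s@s))
    return np.array([s[0],s[1],1.])
def ext(name,st):
    c=arm.get_calibration(name)
    if "R" in c:
        R=np.array(c["R"]);t=np.array(c["t"]); return c,R.T,-R.T@t
    T=np.array(c["T_tool_cam"]);Rt=cv2.Rodrigues(np.array(st["ee_rot"],float))[0]
    return c,Rt@T[:3,:3],Rt@T[:3,3]+np.array(st["tool_pos"])
def at_z(name,uv,z,st):
    c,R,o=ext(name,st); d=R@ray_px(c,uv); return o+d*(z-o[2])/d[2]
def at_d(name,uv,dep,st):
    c,R,o=ext(name,st); 
    return o+R@(ray_px(c,uv)*dep)
E
python3 - <<'E'
from h import *
ims=[]
for n in ["scene","side"]:
    st=arm.observe();im,d=arm.capture(n);ims.append(im)
    np.save(f"{n}_d.npy",d)
    for q,z in [("button_top",.074),("stop_face",.074),("lens",0),("bench",0)]:
        for r in arm.pinpoint(n,q)[:2]:
            u=r["uv"];print(n,q,np.round(u),round(r["conf"],2),at_z(n,u,z,st).round(3), at_d(n,u,d[int(u[1]),int(u[0])],st).round(3) if 0<=u[1]<384 and 0<=u[0]<512 else '')
    cv2.imwrite(f"pics/{n}.png",im[:,:,::-1])
print(arm.observe())
E
```

```text
scene button_top [217. 178.] 0.67 [ 0.6   -0.094  0.074] [ 0.598 -0.097  0.069]
scene stop_face [306. 196.] 0.69 [0.441 0.126 0.074] [0.404 0.094 0.007]
scene lens [241. 198.] 0.65 [ 0.562 -0.032  0.   ] [ 0.582 -0.003  0.049]
scene bench [251. 197.] 0.82 [ 0.536 -0.014  0.   ] [0.553 0.008 0.039]
side button_top [290. 204.] 0.58 [ 0.603 -0.086  0.074] [ 0.602 -0.087  0.075]
side stop_face [202. 177.] 0.72 [0.443 0.137 0.074] [0.439 0.123 0.084]
side bench [257. 214.] 0.8 [ 0.549 -0.005  0.   ] [ 0.529 -0.039  0.034]
{'time': 0.5, 'joints': array([ 1.01860631e+00,  2.76450578e-01, -2.64567624e-02,  1.26798433e+00,
       -6.44126627e-06,  1.46741848e+00]), 'qvel': array([-0.00036158, -0.00019093,  0.00060146, -0.00122987, -0.00034768,
        0.00014247]), 'joint_torque': array([-4.49381278e-04, -4.44992316e+01,  2.95206374e+01,  2.94832069e-03,
       -1.12515911e-04, -1.03475193e-05]), 'tool_pos': array([0.27116977, 0.56308157, 0.24525506]), 'ee_rot': array([ 2.66003301e+00,  1.67138500e+00, -1.29884316e-04]), 'contact_force': array([-0.08823433, -0.26268397, -0.30932023]), 'ft_torque': array([ 0.07531713,  0.01175144, -0.0210498 ]), 'gripper_width': 0.08535388878231366}
```

View pics/scene.png

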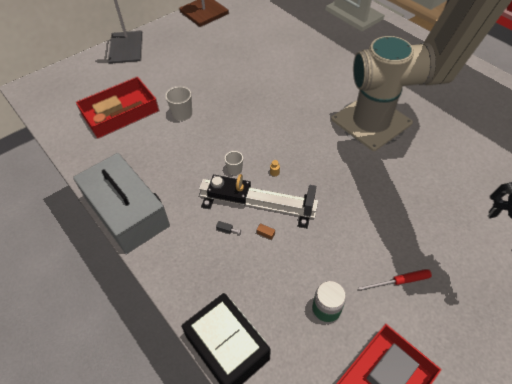

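View pics/side.png

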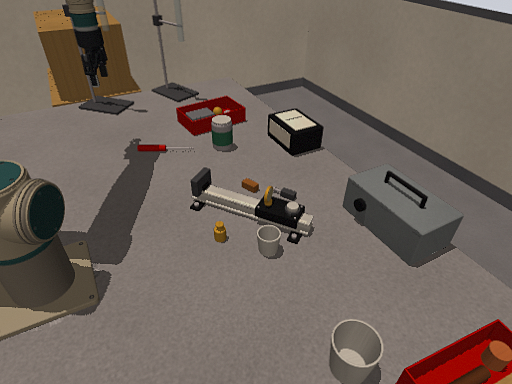

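Request:
play_rows --pt "0.019 -0.037 0 0 0 -0.1 0" --pt "0.038 -0.074 0 0 0 -0.2 0" --pt "0.057 -0.111 0 0 0 -0.3 0" --pt "0.076 -0.148 0 0 0 -0.4 0" --pt "0.095 -0.185 0 0 0 -0.496 0"

```text
time: 0.92
tool_pos: [0.3666, 0.3765, 0.2455]
ee_rot: [-2.991, -0.961, -0.001]
contact_force: [1.3, -0.3, -0.7]
gripper_width: 0.0256
```

Request:
play_rows --pt "0.019 -0.037 0 0 0 0 0" --pt "0.038 -0.074 0 0 0 0 0" --pt "0.057 -0.111 0 0 0 0 0" --pt "0.076 -0.148 0 0 0 0 0" --pt "0.095 -0.185 0 0 0 0 0"

```text
time: 1.33
tool_pos: [0.4616, 0.1907, 0.2459]
ee_rot: [-2.991, -0.961, -0.002]
contact_force: [1.2, -0.1, -0.0]
gripper_width: -0.0001
```

Request:
play_rows --pt "0.019 -0.037 0 0 0 0 0" --pt "0.038 -0.074 0 0 0 0 0" --pt "0.057 -0.111 0 0 0 0 0" --pt "0.076 -0.148 0 0 0 0 0" --pt "0.095 -0.185 0 0 0 0 0"

```text
time: 1.75
tool_pos: [0.5566, 0.005, 0.2462]
ee_rot: [2.991, 0.961, 0.004]
contact_force: [0.6, 1.4, -0.0]
gripper_width: -0.0001
```

Request:
play_rows --pt "0.019 -0.037 0 0 0 0 0" --pt "0.038 -0.074 0 0 0 0 0" --pt "0.044 -0.094 0 0 0 0 0" --pt "0.044 -0.094 0 0 0 0 0" --pt "0.044 -0.094 0 0 0 0 0"

```text
time: 2.17
tool_pos: [0.6008, -0.0902, 0.2459]
ee_rot: [-2.992, -0.957, -0.003]
contact_force: [0.5, 0.6, -0.9]
gripper_width: -0.0001
```

Run:
```python
from h import *
st=arm.observe();im,d=arm.capture("wrist");n="wrist"
print(st["tool_pos"],st["ee_rot"])
for q,z in [("button_top",.074),("stop_face",.074),("lens",0.)]:
    for r in arm.pinpoint(n,q)[:2]:
        u=r["uv"];print(n,q,np.round(u),round(r["conf"],2),at_z(n,u,z,st).round(4), at_d(n,u,d[int(u[1]),int(u[0])],st).round(4) if 0<=u[1]<384 and 0<=u[0]<512 else '')
cv2.imwrite(f"pics/w1.png",im[:,:,::-1])
```

```text
[ 0.60076503 -0.09023559  0.24590922] [-2.99164645 -0.95711835 -0.00329726]
wrist button_top [264. 173.] 0.56 [ 0.6073 -0.0849  0.074 ] [ 0.6071 -0.0848  0.0748]
wrist lens [257. 112.] 0.73 [ 0.5632 -0.038   0.    ] [ 0.5606 -0.0342  0.1095]
```

View pics/w1.png

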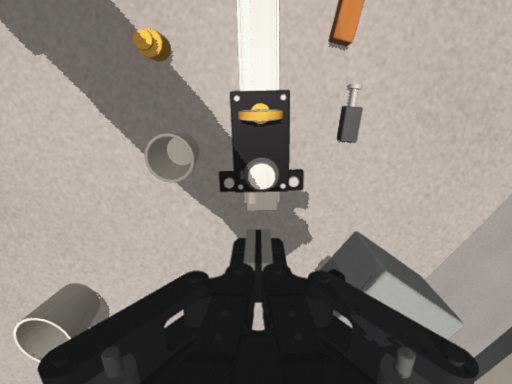

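Run:
```python
from h import *
st=arm.observe();im=cv2.imread("pics/w1.png");g=cv2.cvtColor(im,cv2.COLOR_BGR2GRAY);n="wrist"
c=[]
for r in (5,30,60,80):
    x=np.where(g[r,225:295]>170)[0]+225;m=(x.min()+x.max())/2;c.append(at_z(n,(m,r),.042,st)[:2]);print(r,x.min(),x.max(),c[-1])
v=c[0]-c[-1];v/=np.linalg.norm(v);print("dir",v,np.degrees(np.arctan2(v[1],v[0])))
m=np.zeros_like(g);m[155:195,240:285]=g[155:195,240:285]>190
_,_,s,ce=cv2.connectedComponentsWithStats(m);i=1+s[1:,4].argmax();print(s[i],ce[i]);b=at_z(n,ce[i],.074,st);print(b)
print("lens dir",np.dot(b[:2]-c[-1],[-v[1],v[0]]), "diam", np.linalg.norm(at_z(n,ce[i]+[s[i,2]/2,0],.074,st)-at_z(n,ce[i]-[s[i,2]/2,0],.074,st)))
```

```text
5 225 294 [0.49776383 0.05926089]
30 225 294 [0.51210171 0.03934949]
60 225 294 [0.53003652 0.01444666]
80 225 294 [ 0.54249743 -0.00285334]
dir [-0.58440237  0.81146403] 125.76078131489797
[250 164  25  25 460] [262.61304348 175.15869565]
[ 0.60644345 -0.0859381   0.074     ]
lens dir -0.0033349694972389585 diam 0.028812995579720092
```

Request:
play_rows --pt "0.003 0.002 -0.04 0 0 0 0" --pt "0.0057 0.0043 -0.08 0 0 0 0" --pt "0.0057 0.0043 -0.115 0 0 0 0" --pt "0.0057 0.0043 -0.135 0 0 0 0" --pt "0.0057 0.0043 -0.135 0 0 0 0"

```text
time: 2.78
tool_pos: [0.6006, -0.0807, 0.1057]
ee_rot: [-2.983, -0.965, 0.011]
contact_force: [-0.6, -0.1, -0.1]
gripper_width: -0.0
```

Request:
play_rows --pt "0 0 -0.005 0 0 0 0" --pt "0 0 -0.01 0 0 0 0" --pt "0 0 -0.015 0 0 0 0" --pt "0 0 -0.018 0 0 0 0" --pt "0 0 -0.018 0 0 0 0"

```text
time: 3.2
tool_pos: [0.6013, -0.0808, 0.0883]
ee_rot: [-2.984, -0.965, 0.009]
contact_force: [0.4, 0.4, 0.3]
gripper_width: 0.0
```

Run:
```python
from h import *
st=arm.observe();im,d=arm.capture("wrist");print(st["tool_pos"],st["ee_rot"],st["contact_force"])
s,_=arm.capture("side")
cv2.imwrite("pics/w2.png",np.hstack([cv2.resize(im[60:300,150:380],(400,417)),cv2.resize(s[150:250,240:340],(400,417),interpolation=cv2.INTER_CUBIC)])[:,:,::-1])
```

```text
[ 0.60125098 -0.08076061  0.08830188] [-2.98385979 -0.96485406  0.00943972] [0.40366023 0.4193091  0.30541785]
```

View pics/w2.png

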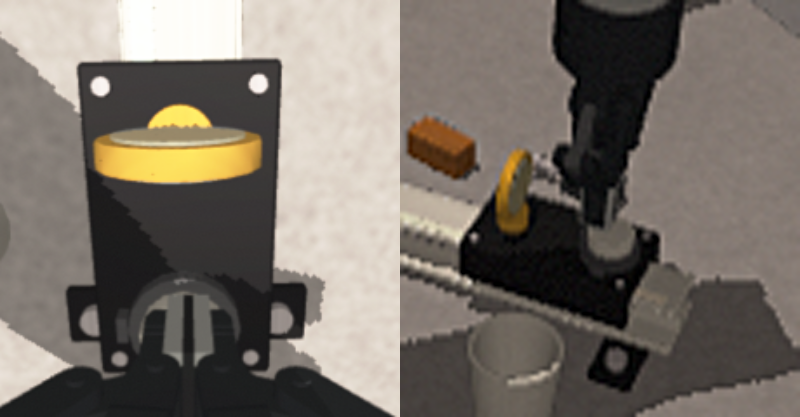

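Request:
play_rows --pt "0.005 -0.005 0 0 0 0 0" --pt "0.005 -0.005 0 0 0 0 0" --pt "0.005 -0.005 0 0 0 0 0"

```text
time: 3.55
tool_pos: [0.6073, -0.0865, 0.0892]
ee_rot: [-2.985, -0.964, 0.007]
contact_force: [-0.5, 0.4, -0.7]
gripper_width: 0.0001
```

Run:
```python
from h import *
st=arm.observe();print(st["tool_pos"],st["ee_rot"],st["contact_force"],st["joints"])
R=cv2.Rodrigues(st["ee_rot"])[0];print(R[:,2],R[:,0])
im,d=arm.capture("wrist")
cv2.imwrite("pics/w3.png",cv2.resize(im[150:270,190:330],(700,600))[:,:,::-1])
for p in arm.pinpoint("wrist","button_top"): print(p["uv"],p["conf"],at_z("wrist",p["uv"],.074,st))
```

```text
[ 0.60725911 -0.0865064   0.0891618 ] [-2.98507236 -0.96408281  0.00733974] [-0.51317322  0.4276018  -0.67365115] [-0.24752583  0.37987721 -0.23336323  0.96401116  0.00148729  0.69847986]
[-0.00589408  0.00302353 -0.99997806] [ 0.81107953  0.58492813 -0.00301208]
[256.1, 244.7] 0.88 [ 0.60811937 -0.08911539  0.074     ]
```

View pics/w3.png

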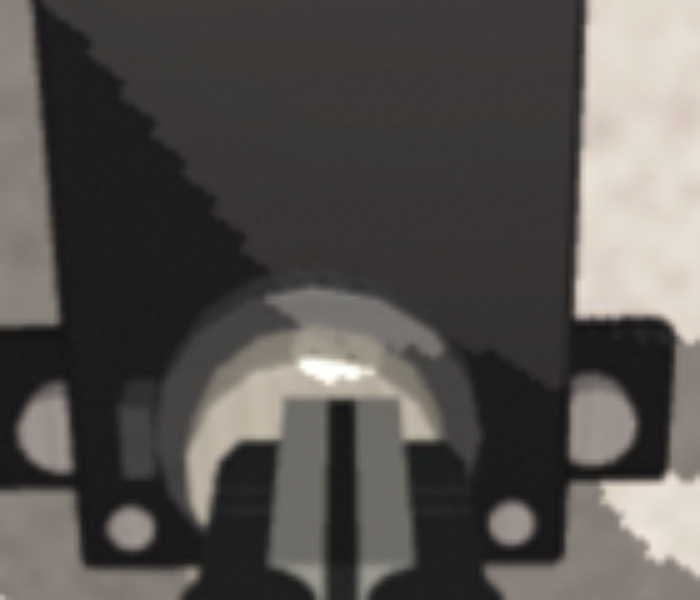

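Request:
play_rows --pt "-0.001 -0.002 0.001 0 0 0 0" --pt "-0.001 -0.002 -0.002 0 0 0 0" --pt "-0.001 -0.002 -0.005 0 0 0 0" --pt "-0.001 -0.002 -0.008 0 0 0 0" --pt "-0.001 -0.002 -0.009 0 0 0 0"

```text
time: 4.07
tool_pos: [0.6059, -0.0885, 0.0803]
ee_rot: [-2.986, -0.964, 0.008]
contact_force: [-1.6, -1.6, 7.2]
gripper_width: -0.0002
```

Run:
```python
from h import *
st=arm.observe();print(st["tool_pos"],st["ee_rot"],st["contact_force"])
```

```text
[ 0.60594822 -0.08854299  0.08027614] [-2.98552868 -0.96435259  0.00799555] [-1.58784196 -1.60771339  7.22906873]
```

Request:
play_rows --pt "0 0 -0.001 0 0 0 0" --pt "0 0 -0.002 0 0 0 0" --pt "0 0 -0.002 0 0 0 0"

```text
time: 4.32
tool_pos: [0.606, -0.0886, 0.08]
ee_rot: [-2.986, -0.965, 0.008]
contact_force: [-3.5, 0.6, 11.5]
gripper_width: -0.0002
```

Request:
play_rows --pt "0 0 -0.003 0 0 0 0" --pt "0 0 -0.004 0 0 0 0" --pt "0 0 -0.004 0 0 0 0"

```text
time: 4.57
tool_pos: [0.6062, -0.0886, 0.0798]
ee_rot: [-2.986, -0.965, 0.007]
contact_force: [-8.5, 1.6, 22.8]
gripper_width: -0.0004
```

Request:
play_rows --pt "-0.0012 0.0016 -0.004 0 0 0 0" --pt "-0.0035 0.0049 -0.004 0 0 0 0" --pt "-0.0059 0.0081 -0.004 0 0 0 0" --pt "-0.0088 0.0122 -0.004 0 0 0 0" --pt "-0.0117 0.0162 -0.004 0 0 0 0"

```text
time: 4.98
tool_pos: [0.5964, -0.0753, 0.0799]
ee_rot: [2.985, 0.962, -0.004]
contact_force: [-5.1, -5.8, 18.0]
gripper_width: 0.0
```

```bash
cat > chk.py <<'E'
from h import *
import sys
st=arm.observe();print(st["tool_pos"],st["contact_force"])
p=st["tool_pos"][:2]-np.array([.6062,-.0886]);print("along",p@[-.585,.811],"left",p@[-.811,-.585])
im,d=arm.capture("wrist")
for q,z in (("button_top",.066),("lens",0)):
  for r in arm.pinpoint("wrist",q)[:1]: 
    x=at_z("wrist",r["uv"],z,st);p=x[:2]-np.array([.6062,-.0886]);print(q,np.round(r["uv"]),r["conf"],"along",p@[-.585,.811],"left",p@[-.811,-.585])
if len(sys.argv)>1: cv2.imwrite(f"pics/{sys.argv[1]}.png",im[:,:,::-1])
E
python3 chk.py w4
```

```text
[ 0.5963503  -0.07527472  0.07985867] [-5.12537577 -5.82638524 17.96093483]
along 0.01656887823791831 left 0.00019281930538863918
button_top [256. 244.] 0.6 along 0.014811648193078647 left 0.0009066092063894941
```

View pics/w4.png

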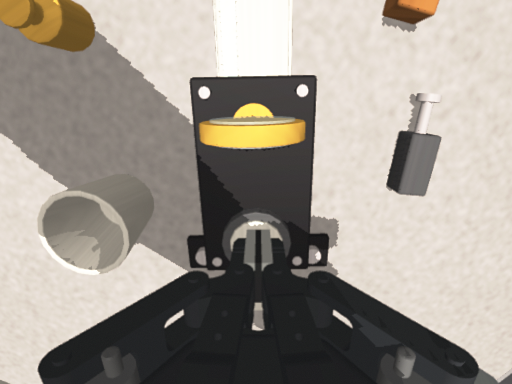

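Request:
play_rows --pt "-0.004 0.004 -0.0045 0 0 0 0" --pt "-0.0075 0.0091 -0.0045 0 0 0 0" --pt "-0.0111 0.014 -0.0045 0 0 0 0" --pt "-0.0146 0.0188 -0.0045 0 0 0 0" --pt "-0.0184 0.0237 -0.0045 0 0 0 0"

```text
time: 5.55
tool_pos: [0.58, -0.0534, 0.0799]
ee_rot: [2.98, 0.96, 0.0]
contact_force: [-3.7, -5.2, 21.5]
gripper_width: -0.0002
```

```bash
python3 chk.py
```

```text
[ 0.57997643 -0.05340297  0.0798609 ] [-3.70589332 -5.22949906 21.47829168]
along 0.04388557985125598 left 0.0006770495822130095
button_top [259. 244.] 0.55 along 0.04243144989523092 left -5.1972161846974146e-05
lens [256. 118.] 0.87 along 0.11026527494225793 left 0.0019912264701538937
```

Request:
play_rows --pt "-0.0043 0.0043 -0.0045 0 0 0 0" --pt "-0.0079 0.0092 -0.0045 0 0 0 0" --pt "-0.0114 0.014 -0.0045 0 0 0 0" --pt "-0.0149 0.0189 -0.0045 0 0 0 0" --pt "-0.0184 0.0237 -0.0045 0 0 0 0"

```text
time: 6.12
tool_pos: [0.5635, -0.0313, 0.0798]
ee_rot: [2.974, 0.957, 0.004]
contact_force: [-5.8, -5.1, 22.3]
gripper_width: -0.0002
```

Request:
play_rows --pt "-0.0043 0.0043 -0.0045 0 0 0 0" --pt "-0.0079 0.0092 -0.0045 0 0 0 0" --pt "-0.0114 0.014 -0.0045 0 0 0 0" --pt "-0.0149 0.0189 -0.0045 0 0 0 0" --pt "-0.0184 0.0237 -0.0045 0 0 0 0"

```text
time: 6.53
tool_pos: [0.5477, -0.0101, 0.0798]
ee_rot: [2.967, 0.953, 0.009]
contact_force: [-6.5, -5.4, 23.6]
gripper_width: -0.0003
```

```bash
python3 chk.py
```

```text
[ 0.54770748 -0.01014012  0.07981164] [-6.47966443 -5.40775784 23.62082462]
along 0.0978490851814762 left 0.0015384089174866888
button_top [259. 242.] 0.75 along 0.0974913695429617 left 0.0006742755424875152
lens [256. 114.] 0.87 along 0.16589128928796854 left 0.0023377920829042442
```

Request:
play_rows --pt "-0.0037 0.0047 -0.0045 0.008 0.003 0 0" --pt "-0.0072 0.0096 -0.0045 0.016 0.006 0 0" --pt "-0.0107 0.0144 -0.0045 0.02 0.007 0 0" --pt "-0.0142 0.0193 -0.0045 0.02 0.007 0 0" --pt "-0.0178 0.0241 -0.0045 0.02 0.007 0 0"

```text
time: 7.1
tool_pos: [0.5313, 0.0119, 0.0798]
ee_rot: [2.981, 0.956, 0.01]
contact_force: [-8.0, -7.6, 26.8]
gripper_width: -0.0001
```

Request:
play_rows --pt "-0.0037 0.0047 -0.0045 0.004 0.002 0 0" --pt "-0.0072 0.0096 -0.0045 0.008 0.003 0 0" --pt "-0.0107 0.0144 -0.0045 0.008 0.003 0 0" --pt "-0.0142 0.0193 -0.0045 0.008 0.003 0 0" --pt "-0.0178 0.0241 -0.0045 0.008 0.003 0 0"

```text
time: 7.52
tool_pos: [0.5154, 0.0332, 0.0798]
ee_rot: [2.981, 0.954, 0.012]
contact_force: [-7.8, -7.5, 28.9]
gripper_width: -0.0001
```

```bash
python3 chk.py w5
```

```text
[0.51535581 0.03319034 0.07975462] [-7.79083379 -7.54734518 28.93328825]
along 0.15191581403105048 left 0.0024272866119383063
button_top [256. 241.] 0.58 along 0.1522563924329999 left 0.0030199777312611975
lens [253. 115.] 0.8 along 0.22060006831239262 left 0.004925975071572983
```

View pics/w5.png

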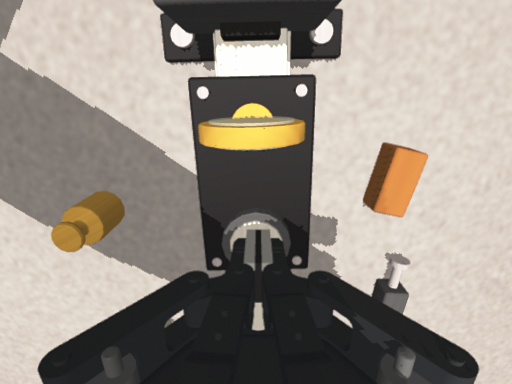

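Request:
play_rows --pt "-0.003 0.004 -0.004 0 0 0 0" --pt "-0.006 0.008 -0.004 0 0 0 0" --pt "-0.009 0.012 -0.004 0 0 0 0" --pt "-0.012 0.016 -0.004 0 0 0 0" --pt "-0.0138 0.0184 -0.004 0 0 0 0"

```text
time: 8.08
tool_pos: [0.5039, 0.0486, 0.0799]
ee_rot: [2.971, 0.95, 0.015]
contact_force: [-1.7, -14.9, 19.1]
gripper_width: 0.0001
```

```bash
python3 chk.py
```

```text
[0.50389044 0.04857697 0.07987681] [ -1.70814123 -14.86609663  19.08742007]
along 0.17110161014427844 left 0.0027245257878580342
button_top [259. 245.] 0.6 along 0.16846871020530946 left 0.001748383633673939
lens [253. 116.] 0.89 along 0.2378616517272435 left 0.0056661235857990155
```

Request:
play_rows --pt "-0.001 0.002 -0.005 0.015 0.005 0 0" --pt "-0.002 0.003 -0.005 0.015 0.005 0 0" --pt "-0.002 0.003 -0.005 0.015 0.005 0 0"

```text
time: 8.48
tool_pos: [0.5042, 0.0482, 0.0797]
ee_rot: [2.978, 0.949, 0.017]
contact_force: [-9.1, -8.8, 32.4]
gripper_width: -0.0
```

```bash
python3 chk.py w6
```

```text
[0.50419935 0.04819893 0.0797296 ] [-9.10977985 -8.76515891 32.43095838]
along 0.1706143149628384 left 0.002695153755790297
button_top [261. 243.] 0.76 along 0.16964752688171475 left 0.0005363171852923038
lens [251. 116.] 0.63 along 0.23835218677249953 left 0.006159761278564518
```

View pics/w6.png

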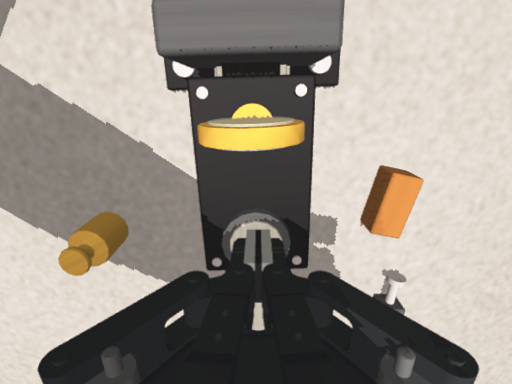

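Request:
play_rows --pt "-0.0018 0.0024 -0.005 0 0 0 0" --pt "-0.0036 0.0048 -0.005 0 0 0 0" --pt "-0.0036 0.0048 -0.005 0 0 0 0" --pt "-0.0036 0.0048 -0.005 0 0 0 0"

```text
time: 8.97
tool_pos: [0.504, 0.0485, 0.0798]
ee_rot: [2.966, 0.942, 0.021]
contact_force: [-6.2, -12.7, 29.4]
gripper_width: -0.0003
```

```bash
python3 chk.py
```

```text
[0.50400432 0.04852261 0.07975068] [ -6.21569991 -12.69157455  29.39699429]
along 0.17099091434058997 left 0.00266397127983882
button_top [257. 244.] 0.61 along 0.16887400122704463 left 0.002746324385346874
lens [252. 118.] 0.55 along 0.2361676169153306 left 0.005772850520015443
```

Request:
play_rows --pt "-0.0015 0.002 0.001 0 0 0 0" --pt "-0.0015 0.002 0.006 0 0 0 0" --pt "-0.0015 0.002 0.012 0 0 0 0" --pt "0 0 0.025 0 0 0 0" --pt "0 0 0.05 0 0 0 0"

```text
time: 9.53
tool_pos: [0.501, 0.0488, 0.1272]
ee_rot: [2.969, 0.943, 0.011]
contact_force: [1.2, 0.2, -1.2]
gripper_width: 0.0001
```

Request:
play_rows --pt "0 0 0.03 0 0 0 0" --pt "0 0 0.06 0 0 0 0" --pt "0 0 0.1 0 0 0 0" --pt "0 0 0.11 0 0 0 0" --pt "0 0 0.11 0 0 0 0"

```text
time: 9.95
tool_pos: [0.5036, 0.0491, 0.241]
ee_rot: [2.967, 0.943, 0.023]
contact_force: [-0.1, -1.0, 0.1]
gripper_width: -0.0002
```

Run:
```python
from h import *
st=arm.observe();print(st["tool_pos"],st["contact_force"],st["qvel"].round(3))
im,d=arm.capture("wrist")
for q,z in [("button_top",.074),("stop_face",.074),("lens",0)]:
    for r in arm.pinpoint("wrist",q)[:1]:
        u=r["uv"];x=at_z("wrist",u,z,st);y=at_d("wrist",u,d[int(u[1]),int(u[0])],st);print(q,np.round(u),round(r["conf"],2),x.round(4),y.round(4))
        if q=="button_top":
            b=x;r0,c0=int(u[1]),int(u[0]);dd=[at_d("wrist",(c,r),d[r,c],st)[2] for r in range(r0-5,r0+6) for c in range(c0-5,c0+6)];print("btn z",np.median(dd))
        if q=="stop_face":print("dist",np.linalg.norm(x-b))
cv2.imwrite("pics/w7.png",im[:,:,::-1])
```

```text
[0.50364872 0.04914841 0.24100509] [-0.1242764  -0.97701001  0.10241161] [-0.001  0.037 -0.084 -0.037 -0.002  0.001]
button_top [258. 174.] 0.66 [0.5072 0.0464 0.074 ] [0.5071 0.0466 0.0748]
btn z 0.07453364786300781
stop_face [255.  89.] 0.77 [0.4526 0.1186 0.074 ] [0.4525 0.1186 0.056 ]
dist 0.09048050384480502
lens [256. 106.] 0.59 [0.465  0.1018 0.    ] [0.4621 0.1063 0.1049]
```

View pics/w7.png

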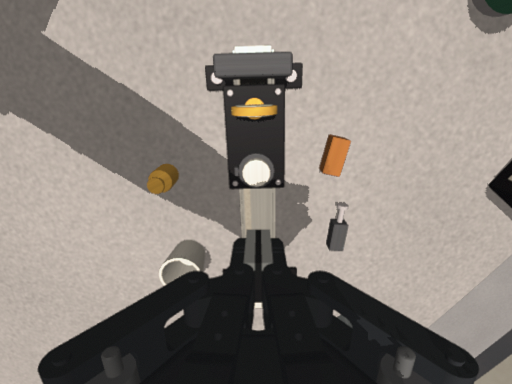

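Run:
```python
from h import *
for k in range(1):
    st=arm.observe();im,d=arm.capture("wrist")
    for c in (245,262):
      print(c)
      p0=None
      for r in range(66,95):
        x=at_d("wrist",(c,r),d[r,c],st)
        print(r,"along %.4f z %.4f"%((x[:2]-np.array([.6062,-.0886]))@[-.59,.807],x[2]),im[r,c].tolist())
cv2.imwrite("pics/w8.png",cv2.resize(im[40:110,195:315],(800,467),interpolation=cv2.INTER_CUBIC)[:,:,::-1])
```

```text
245
66 along 0.2814 z 0.0880 [106, 103, 102]
67 along 0.2803 z 0.0898 [105, 101, 100]
68 along 0.2798 z 0.0865 [105, 102, 100]
69 along 0.2787 z 0.0882 [107, 105, 102]
70 along 0.2779 z 0.0882 [107, 103, 102]
71 along 0.2771 z 0.0865 [105, 102, 100]
72 along 0.2761 z 0.0885 [104, 101, 100]
73 along 0.2752 z 0.0895 [102, 98, 97]
74 along 0.2744 z 0.0882 [101, 98, 97]
75 along 0.2734 z 0.0895 [102, 99, 97]
76 along 0.2726 z 0.0887 [102, 100, 97]
77 along 0.2717 z 0.0882 [100, 97, 96]
78 along 0.2708 z 0.0884 [87, 84, 83]
79 along 0.2700 z 0.0879 [70, 68, 68]
80 along 0.2691 z 0.0876 [49, 48, 47]
81 along 0.2685 z 0.0813 [29, 28, 28]
82 along 0.2684 z 0.0582 [32, 29, 27]
83 along 0.2674 z 0.0573 [38, 36, 31]
84 along 0.2664 z 0.0575 [44, 40, 36]
85 along 0.2655 z 0.0556 [45, 42, 36]
86 along 0.2645 z 0.0571 [50, 46, 41]
87 along 0.2634 z 0.0589 [55, 51, 44]
88 along 0.2625 z 0.0565 [45, 42, 40]
89 along 0.2615 z 0.0558 [47, 44, 44]
90 along 0.2604 z 0.0567 [57, 54, 53]
91 along 0.2594 z 0.0554 [60, 56, 55]
92 along 0.2584 z 0.0556 [58, 55, 54]
93 along 0.2574 z 0.0559 [56, 55, 54]
94 al
[... 460 characters left out ...]
84 [100, 98, 97]
77 along 0.2714 z 0.0891 [92, 91, 89]
78 along 0.2706 z 0.0877 [79, 77, 76]
79 along 0.2698 z 0.0864 [61, 60, 59]
80 along 0.2689 z 0.0855 [39, 38, 37]
81 along 0.2686 z 0.0699 [30, 28, 28]
82 along 0.2681 z 0.0590 [22, 21, 20]
83 along 0.2671 z 0.0571 [22, 23, 21]
84 along 0.2661 z 0.0587 [23, 22, 21]
85 along 0.2652 z 0.0562 [21, 20, 20]
86 along 0.2642 z 0.0561 [22, 21, 21]
87 along 0.2632 z 0.0551 [23, 21, 21]
88 along 0.2622 z 0.0541 [36, 35, 34]
89 along 0.2612 z 0.0553 [53, 51, 49]
90 along 0.2601 z 0.0559 [59, 56, 55]
91 along 0.2591 z 0.0569 [59, 56, 55]
92 along 0.2581 z 0.0568 [59, 57, 54]
93 along 0.2571 z 0.0562 [57, 54, 52]
94 along 0.2561 z 0.0560 [57, 55, 53]
```

View pics/w8.png

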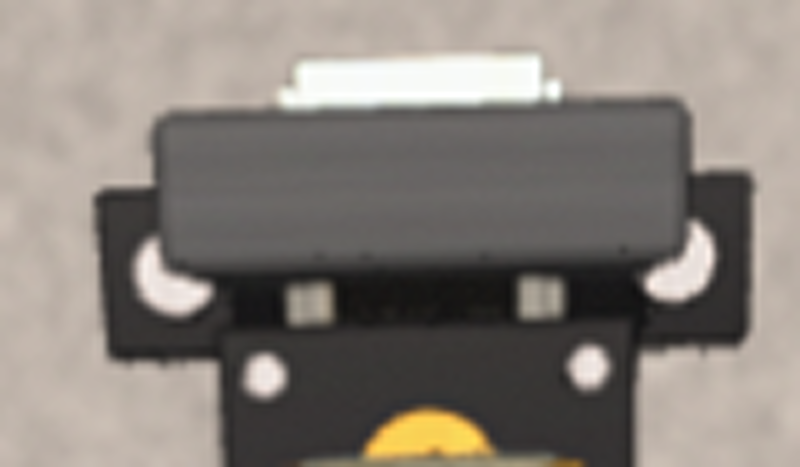

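```bash
python3 -c "
from rig import arm
print(arm.observe()['contact_force']);print(arm.hand_in())"
```

```text
[ 0.20281068 -0.08334767 -0.4388648 ]
the job is handed in; nothing more can be done
None
```

I pressed the lock button to the bottom with the shut fingertips, slid the carriage along the rail to the end stop, lifted straight up and handed the job in at about 10 s. No verdict is reported, so these are my own last checks.

- **Button held down:** the fingertips stayed at the fully-down height during the whole slide, with about 18–32 N at the readings.
- **Carriage home:** the tool stopped moving after 171 mm. I pushed again and it did not move, with about 7–11 N pushing back along the rail. The last depth picture shows no gap between the carriage end and the dark part on the stop's front.
- **Button up:** its top measured 74.5 mm above the table after release, which matches the "up" height.
- **Robot clear:** the TCP was 241 mm above the table with no contact force. I never felt contact with the lens. The last wrist picture shows the weight, cup, specimen and bosshead apparently in place. The tin, calorimeter and screwdriver were far from the path and I did not look at them again.

**Disagreements:**
- **Travel:** comparing the wrist pictures before and after gave 165 mm from the button but 171 mm from the lens. The task needs at least 166 mm.
- **Gap to the stop:** the steel block's face measured about 6 mm beyond the carriage end. I took the dark part between them to be a bumper in contact.
- **Why I still handed in:** the wrist camera was tilted by about 1.5°, so I trusted the firm stop at 171 mm more.

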